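# Move a snapped-in tower block between model boards

### The job

Pinch the two orange side tabs of the tower-block model together to free it from the grey trial base, lift it out, and press it gently fully home into the empty plot of the plywood model board, so that its tabs spring back out and lock it there. Never tug at it while it is still locked, do not force it down, and leave the loose things around alone.

Things in the scene. Friction and masses are not known exactly. Their poses are not given: they have to be found in the camera images.
- tower: White tower-block model, plywood roof, orange sprung tab on two sides; 150 g. Core 52 (x) x 28 (y) x 95 mm, roof 56 x 36, its top 99 above the origin (centre of the foot's underside, z up). Same after a half turn. Starts locked in the trial base, x along base x, origin 9.5 mm above the base's, pushed up by a spring plunger (4.5 N): once both tabs are in it may pop up 6 mm.
- tower_pinch (a point): Best pinch point: on the tower's axis 62 mm above its origin, midway between the tabs' flat orange finger pads, which face +y and -y of the tower, 24 mm wide (along x), reaching 18 mm above and below this point. Width over the pads 60 mm sprung out, 46 mm with both tabs fully in.
- tab_left (a joint): Travel of the tab at the tower's +y side, m: 0 sprung out, 0.007 at its inner stop; about 3 N to start, 7 N to hold fully in. Its foot is a hook (outer end 34 mm from the axis, top 7 mm above the tower's origin) caught under a plot lip whose edge is 29 mm from the axis: in more than 5 mm it is free. No ramp: keep it pinched while putting the tower into a plot.
- tab_right (a joint): The same for the tab at the tower's -y side.
- trial_base: Grey trial base, fixed on the table: flat board 160 (x) x 150 x 28 mm, origin under its centre, z up, with a grey pocket (plot) in the middle that holds the tower's foot with 1.5 mm play; rim 30 mm above the origin. The tower can be pushed 4 mm down from its locked height before it meets the hard floor. More than 30 N between tower and base counts as tugging.
- model_board: Plywood model board, fixed on the table: 160 (x) x 150 x 28 mm, origin under its centre, z up, with four low glued buildings (tops up to 60 mm above the table, all over 50 mm from the centre along x). In the middle a white empty pocket, the plot, for the tower with its x along board x, either way round. More than 30 N between tower and board counts as forcing.
- plot (a point): On the model board's axis 30 mm up: nominal rim of the white pocket. Its floor is nominally 22.5 mm below, but the pocket stands on levelling screws and rim and floor together are, unmeasured, up to 6 mm higher or lower. Sloping lead-ins 5 mm wide, then 1.5 mm play each side. The tower locks if its tabs are let out with its foot 0 to 2 mm above the hard floor; higher, it is pushed up again.
- seat_pin (a joint): How far the brass spring plunger in the model board's plot is pressed, m: 0 up (plot empty; top 8 mm above the floor), 0.006 with the tower locked home (lifted against the lips), 0.008 with its foot on the floor. Pushes up with about 3 N at 0 and 5 N at 0.008.
- glue: White glue bottle with red cap, 34 mm across, 100 mm high, standing loose; origin under its centre. Leave alone.
- study_model: White card study model, 45 x 35 x 52 mm, loose; origin under its centre. Leave alone.
- blue_model: Blue stepped foam study model, 50 x 40 x 50 mm, loose; origin under its centre. Leave alone.
Things that resemble listed ones, but are neither listed nor needed, are in the scene too. Several things have the shape of the trial_base; the one meant has the colours described above.

How it is judged (in metres and radians):
On the way, in this order (a step that is already met when the one before it is completed fails the run):
1. both tabs are pinched in while the tower is in the trial base (value of joint each of tab_left, tab_right above 0.0045 m and z of tower in the frame of trial_base below 0.03 m), for 0.1 s.
2. the tower is lifted clear of the trial base (z of tower in the frame of trial_base above 0.06 m), for 0.1 s.
At the end, for the whole second after the job is handed in: The tower stands upright (within 0.08 rad) and at rest in the model board's plot, within 5 mm of its centre and 0.1 rad of its direction, locked home: the plot's plunger is pressed down by more than 4.8 mm and both tabs have sprung out to within 2.5 mm (value of joint seat_pin above 0.0048 m and value of joint each of tab_left, tab_right below 0.0025 m and horizontal distance between tower and model_board below 0.005 m and angle between the x axis of tower and the x axis of model_board, either way round below 0.1 rad and angle between tower's own z axis and vertical below 0.08 rad and linear speed of tower below 0.02 m/s); the robot touches nothing.
It fails at once if the tower is tugged or shoved against the trial base with more than 30 N (contact force between tower and trial_base above 30 N).
It fails at once if the tower is forced against the model board with more than 30 N (contact force between tower and model_board above 30 N).
It fails at once if the glue is moved more than 20 mm (distance of glue from where it was at the start of the episode above 0.02 m).
It fails at once if the study_model is moved more than 20 mm (distance of study_model from where it was at the start of the episode above 0.02 m).
It fails at once if the blue_model is moved more than 20 mm (distance of blue_model from where it was at the start of the episode above 0.02 m).
It also fails if it takes over 56 s, if anything falls off the work surface, if the arm or the gripper's body presses on something with over 40 N, if the wrist force passes 120 N, or if a joint passes its speed limit or range.

### The arm

A 7-joint arm with a two-finger parallel gripper is mounted at the origin on the work surface. World frame = base frame: x ahead of the robot, y to its left, z up, the work surface at z = 0. Lengths are in mm, angles in rad, forces in N, time in s.
With the tool pointing down it reaches from about 400 to 875 mm from the base axis. Payload 4.4 kg.
Tool frame: the origin (TCP) lies at the very end of the fingers, on their centre line; the grasp point (between the pads) lies 19 mm behind it; z points along the fingers, y is the direction in which the jaws open and shut (so a half turn about z gives the same grasp; the last joint's range is limited). The gripper opens to 85 mm and grips with 20 to 120 N. Pads are 22 mm wide; open, the fingers measure 114 mm over their backs; the gripper's body (76 mm by 85 mm) begins 54 mm behind the grasp point. The pads swing forward as they close: fully open they stand 13 mm farther back than shut.
Start: joints at [1.189, 0.628, 0.038, 1.517, -0.027, 0.996, -0.02], TCP at [201.903, -617.862, 231.313] pointing down, gripper open.
Joint ranges: [-3.06, 3.06], [-0.37, 2.12], [-1.25, 1.32], [0.18, 2.47], [-1.1, 4.24], [0.23, 1.98], [-2.94, 2.94]. Speed limits (rad/s): [2.57, 2.57, 3.14, 3.14, 3.14, 3.14, 3.14].

### API

Orientations are given as [roll, pitch, yaw] about the fixed x, y, z axes, in that order (R = Rz(yaw) Ry(pitch) Rx(roll)).
In Python, from cell import ctrl gives the robot as it stands. The module is installed in compiled form; this text tells all that it offers.
- The arm moves only by the shell command python3 -m jog 'ROWS'. ROWS is text: rows parted by semicolons, each of 7 numbers parted by spaces: the shift along the tool's x, y, z in mm, then the turn, a rotation vector about the tool's x, y, z in degrees, then the opening, from -1 (shut) to 1 (fully open). In form: x y z wx wy wz claw; .... A call has 1 to 8 rows; each row is the pose to reach, as a shift and turn from the pose commanded when the call began, along the tool's axes at that moment; what a row does not reach only later rows make up. A row lasts 1/8 s, in which the tool goes at most 62.5 mm and 10.7 degrees, less where a joint would pass 70% of its speed; a pose out of reach is approached as far as the arm can. A call with a gripper value outside its range is refused whole. The fingers move at their own pace and stop on an object; the grip force is fixed at half the most. Time passes only in rows, so rows that repeat a pose let the fingers close. It gives the time, the measured TCP pose, the force and the opening at its end, in the units of the state.
- ctrl.read_state(): the state, without advancing time (a new reading comes with each control period).
- ctrl.get_image(name): name is "scene" or "top" or "wrist"; returns a dict with "image" (480x640x3 uint8, red, green, blue), "z_map" (480x640 float32, mm along the optical axis (not along the pixel's ray), 0 where there is no reading), "vertical_fov" (degrees; the focal length in pixels is half the picture's height over the tangent of half this angle, whatever the lens; pixels are square), "cx", "cy" (the principal point, pixels), "k1" (the pictures are not rectified: a ray, as slopes to the right and down, at radius r is drawn at 1 + k1 r^2 times it, then the intrinsics apply), "extrinsics" (4x4, takes a point from world to camera coordinates); the wrist camera has in their place "hand_eye" (4x4, takes a point from camera to tool coordinates, whose origin is the TCP and whose axes are the flange's). Camera axes: x right, y down, z forward; pixel columns grow to the right and rows downward; lengths in mm; the calibration is good to about 2 mm. A picture is of the moment at which its call begins: read the wrist's pose just before it.
- ctrl.finish_job(): hands the job in, once; it reports no verdict.
The state is a dict: "clock": time; "qpos": joint angles; "qd": joint speeds; "tau": joint torques, N m; "eef_pos": TCP position; "tool_rot": TCP orientation; "force": force on the tool from outside, world axes, zero at the start; "torque": the same for the moment, N m; "width": finger opening in mm.
Only numpy, scipy, OpenCV 4.12 (cv2) and the standard library are available. Lean on these libraries where they do the work, as an engineer would, in place of code of your own. Each camera call takes 0.05 s, during which the arm holds its last target.

## Working session

There is one attempt and no reset: what is moved stays moved. The work goes in short steps, Python scripts to look and compute and a shell command to move; the robot and the scene stay as the last step left them, time stands still between calls to the robot, and variables do not carry over. Pictures are saved under pics/ and viewed, and the job is handed in when it is done.

```bash
mkdir -p pics; ls; python3 - <<'E'
from cell import ctrl
import cv2,pickle
s=ctrl.read_state(); print(s)
for n in ("scene","top"):
    d=ctrl.get_image(n); pickle.dump(d,open(f"{n}.pkl","wb"))
    cv2.imwrite(f"pics/{n}0.png",d["image"][:,:,::-1])
    print(n,{k:v for k,v in d.items() if k not in("image","z_map")})
E
```

```text
pics
{'clock': 0.0, 'qpos': array([ 1.18917493,  0.6293786 ,  0.0384594 ,  1.51840717, -0.02702686,
        0.99628695, -0.01997111]), 'qd': array([-0.00127646, -0.00144726,  0.00124853, -0.00011811,  0.00106206,
       -0.00091402,  0.0008068 ]), 'tau': array([ 7.88569560e-04, -5.63384843e+01,  1.22604165e+00, -1.93441987e+01,
        1.09389154e-02,  1.04934137e-02,  1.35036686e-05]), 'eef_pos': array([ 201.71156875, -617.22952545,  230.35583318]), 'tool_rot': array([-3.13963108e+00,  1.60980527e-05,  3.15820683e-01]), 'force': array([-0.70074437,  0.62535721,  0.6474094 ]), 'torque': array([-0.03164288,  0.01908999, -0.02452302]), 'width': 86.07324078597809}
scene {'vertical_fov': 52.257702945868914, 'cx': 321.6961204584631, 'cy': 246.42544743699594, 'k1': -0.07245065250206754, 'extrinsics': array([[-3.30057295e-02,  9.99432194e-01,  6.77572492e-03,
         5.47246850e+01],
       [ 8.32150299e-01,  3.12349774e-02, -5.53669808e-01,
        -3.61712318e+02],
       [-5.53567071e-01, -1.26358544e-02, -8.32708733e-01,
         1.31335081e+03],
       [ 0.00000000e+00,  0.00000000e+00,  0.00000000e+00,
         1.00000000e+00]])}
top {'vertical_fov': 49.687885940360246, 'cx': 315.1917914156301, 'cy': 233.4683603463514, 'k1': -0.0055283747136677525, 'extrinsics': array([[-6.94915256e-03, -9.99667761e-01, -2.48209090e-02,
        -2.78493863e+01],
       [-9.96273181e-01,  9.05533410e-03, -8.57773276e-02,
         4.86698088e+02],
       [ 8.59735906e-02,  2.41323262e-02, -9.96005107e-01,
         1.00328865e+03],
       [ 0.00000000e+00,  0.00000000e+00,  0.00000000e+00,
         1.00000000e+00]])}
```

View pics/scene0.png

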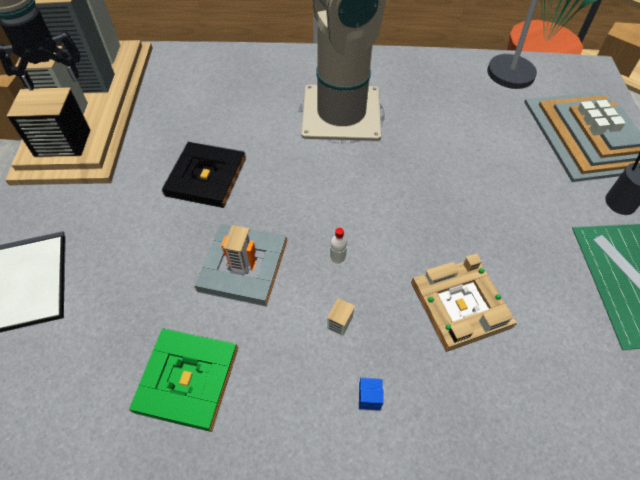

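View pics/top0.png

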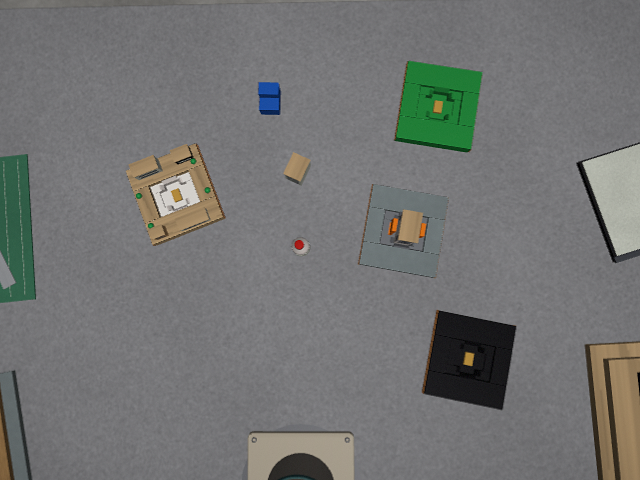

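```bash
cat > h.py <<'E'
import numpy as np,cv2
def cloud(d,T=None):
    """world points HxWx3, valid mask"""
    z=d["z_map"].astype(float); H,W=z.shape
    f=H/2/np.tan(np.radians(d["vertical_fov"]/2))
    K=np.array([[f,0,d["cx"]],[0,f,d["cy"]],[0,0,1.]])
    v,u=np.mgrid[:H,:W]
    p=np.stack([u,v],-1).reshape(-1,1,2).astype(float)
    n=cv2.undistortPoints(p,K,np.array([d["k1"],0,0,0.])).reshape(H,W,2)
    c=np.dstack([n*z[...,None],z])
    E=d["extrinsics"] if T is None else np.linalg.inv(T)
    Ei=np.linalg.inv(E)
    return c@Ei[:3,:3].T+Ei[:3,3], z>0
def rect(P):
    r=cv2.minAreaRect(P[:,:2].astype(np.float32)); return r
E
python3 - <<'E'
import pickle,numpy as np,cv2
from h import *
for n in("top","scene"):
    d=pickle.load(open(n+".pkl","rb")); P,m=cloud(d); im=d["image"]
    print(n,"table z",np.median(P[(m)&(abs(P[...,2])<15)][:,2]))
    boxes={"top":{"base":(350,455,175,285),"board":(120,230,138,250)},"scene":{"base":(190,295,215,310),"board":(405,525,245,355)}}[n]
    for k,(a,b,c,e) in boxes.items():
        Q=P[c:e,a:b].reshape(-1,3); 
        for lo,hi in((20,34),(80,130)):
            q=Q[(Q[:,2]>lo)&(Q[:,2]<hi)]
            if len(q)>20: print(n,k,lo,len(q),rect(q),q[:,2].min(),np.median(q[:,2]),q[:,2].max())
E
python3 - <<'E'
import cv2
im=cv2.imread('pics/top0.png')
a=cv2.resize(im[170:290,345:460],None,fx=3.4,fy=3.4,interpolation=2);b=cv2.resize(im[135:255,115:230],None,fx=3.4,fy=3.4,interpolation=2)
cv2.imwrite('pics/crop0.png',cv2.hconcat([a,b]))
E
```

```text
top table z -0.14958495541304728
top base 20 5275 ((491.3023376464844, -205.50950622558594), (153.36520385742188, 160.6182403564453), 79.22506713867188) 20.00567674748538 27.45822859723637 33.6279015289025
top base 80 772 ((491.3668518066406, -205.25001525878906), (60.08036804199219, 56.394248962402344), 79.54853057861328) 80.2550795391686 107.6149866489124 113.32560738042912
top board 20 3439 ((569.4683837890625, 248.99514770507812), (162.70970153808594, 152.87216186523438), 21.124008178710938) 20.00869476567732 27.270964806312804 33.93945728205642
scene table z -0.37859057757151504
scene base 20 3656 ((494.23785400390625, -206.12570190429688), (151.669921875, 162.5555419921875), 79.34300994873047) 20.00514088554587 27.091074540346426 33.997559730578814
scene base 80 674 ((494.7293701171875, -207.38150024414062), (60.56883239746094, 57.3680305480957), 78.0404281616211) 80.05314968533844 107.05622259326697 112.19304632075273
scene board 20 2986 ((571.1832275390625, 247.8824462890625), (160.8052215576172, 154.99853515625), 20.832014083862305) 20.012934945054212 27.065261553513608 33.97128591632929
```

View pics/crop0.png

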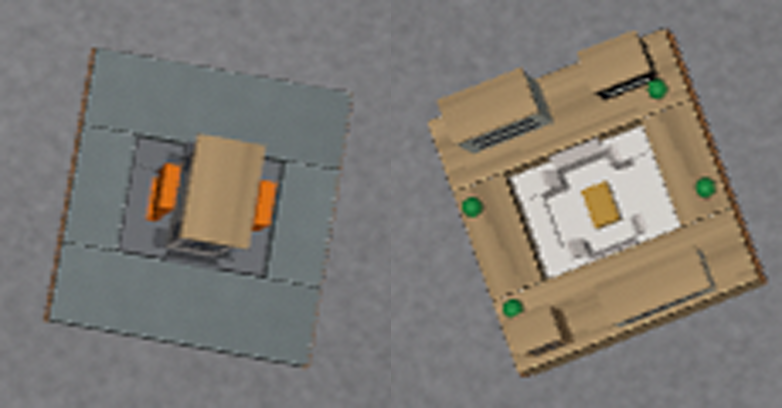

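```bash
python3 -m jog '48 -36 0 0 0 3 1; 96 -72 0 0 0 7 1; 144 -108 0 0 0 11 1; 192 -144 0 0 0 15 1; 240 -180 0 0 0 19 1; 288 -216 0 0 0 23 1; 336 -252 0 0 0 27 1; 384 -286 0 0 0 28.9 1'
python3 -m jog '17 -10 0 0 0 0 1;17 -10 0 0 0 0 1; 17 -10 0 0 0 0 1;17 -10 0 0 0 0 1'
python3 - <<'E'
from cell import ctrl
import cv2,pickle,numpy as np
from scipy.spatial.transform import Rotation as R
s=ctrl.read_state(); print(s['clock'],s['eef_pos'],np.degrees(s['tool_rot']),s['force'],s['width'],s['qd'].max())
d=ctrl.get_image("wrist")
T=np.eye(4);T[:3,:3]=R.from_euler('xyz',s['tool_rot']).as_matrix();T[:3,3]=s['eef_pos']
d['T']=T@d['hand_eye']; print(np.round(d['hand_eye'],3))
pickle.dump(d,open("w1.pkl","wb")); cv2.imwrite("pics/w1.png",d["image"][:,:,::-1])
E
```

```text
clock: 1.1
eef_pos: [478.8, -224.9, 231.2]
tool_rot: [3.142, 0.0, -0.19]
force: [0.7, -0.7, -0.1]
width: 85.5
clock: 1.6
eef_pos: [495.2, -221.9, 231.3]
tool_rot: [3.141, 0.001, -0.192]
force: [0.3, -0.4, -0.8]
width: 85.8
1.6 [ 495.22124411 -221.90647553  231.299079  ] [ 1.79966419e+02  3.99861359e-02 -1.10051965e+01] [ 0.3009159  -0.35911095 -0.7731984 ] 85.78413199914169 -0.0002379214286463362
[[-1.00000e-03 -9.47000e-01 -3.20000e-01  8.14750e+01]
 [ 1.00000e+00 -1.00000e-03  0.00000e+00  2.00000e-01]
 [-1.00000e-03 -3.20000e-01  9.47000e-01 -1.42917e+02]
 [ 0.00000e+00  0.00000e+00  0.00000e+00  1.00000e+00]]
```

View pics/w1.png

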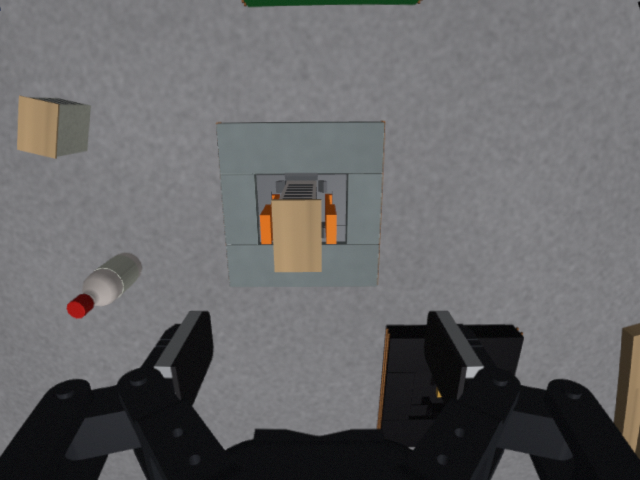

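```bash
cat > w.py <<'E'
import pickle,sys,numpy as np,cv2
from h import *
from scipy.spatial.transform import Rotation as R
def shot(n):
    from cell import ctrl
    s=ctrl.read_state(); print(s['clock'],s['eef_pos'],np.degrees(s['tool_rot']),s['force'],s['width'])
    d=ctrl.get_image("wrist")
    T=np.eye(4);T[:3,:3]=R.from_euler('xyz',s['tool_rot']).as_matrix();T[:3,3]=s['eef_pos']
    d['tcp']=T;d['T']=T@d['hand_eye']; pickle.dump(d,open(n+".pkl","wb")); cv2.imwrite("pics/"+n+".png",d["image"][:,:,::-1])
    return d
def xyr(q):
    (c,(w,h),a)=rect(q); return np.round(c,1),round(w,1),round(h,1),round(a,2),np.round(np.percentile(q[:,2],[2,50,98]),1)
E
python3 - <<'E'
from w import *
d=pickle.load(open("w1.pkl","rb"));P,m=cloud(d,d['T'])
print(np.median(P[m&(abs(P[...,2])<8)][:,2]))
Q=P[195:280,265:330].reshape(-1,3);q=Q[Q[:,2]>100];print("roof",len(q),xyr(q))
Q=P[115:295,210:392].reshape(-1,3);q=Q[(Q[:,2]>24)&(Q[:,2]<32)];print("base",len(q),xyr(q))
im=d['image'].astype(int);o=(im[...,0]>180)&(im[...,1]<150)&(im[...,2]<60)
q=P[o&(P[...,2]>40)&m];print("orange",len(q),xyr(q))
Rt=R.from_euler('z',-11,degrees=True).as_matrix()
for nm,sel in(("L",slice(255,275)),("R",slice(322,342))):
    mm=np.zeros_like(o);mm[205:250,sel]=1
    q=P[o&mm&(P[...,2]>80)]@Rt; print(nm,len(q),q.min(0),q.max(0),np.median(q,0))
Q=P[195:280,265:330].reshape(-1,3);q=Q[Q[:,2]>100]@Rt;print(np.percentile(q,[1,99],axis=0))
E
```

```text
0.3582810476548559
roof 3584 (array([ 521. , -210.9]), 36.0, 116.6, 79.12, array([107.3, 108.9, 110.3]))
base 19022 (array([ 491. , -205.3]), 150.9, 160.6, 79.17, array([26.2, 28.3, 29.9]))
orange 540 (array([ 491.3, -204.9]), 59.3, 24.0, 79.06, array([88.6, 90. , 91.2]))
L 281 [ 509.566401   -123.46073524   88.221412  ] [610.0394906  -77.76156768 374.15905534] [521.70052079 -81.69271117  89.9284348 ]
R 261 [ 509.40489372 -137.05694531   88.19731554] [ 533.42687513 -130.48096473   91.46381773] [ 521.70626085 -133.74685353   89.98035847]
[[ 494.11885245 -125.70146399  106.22952576]
 [ 549.55300709  -90.10238986  110.55601065]]
```

```bash
python3 -m jog '-7.2 -15.7 20 0 0 0 1;-7.2 -15.7 60 0 0 0 1;-7.2 -15.7 100 0 0 0 1;-7.2 -15.7 140 0 0 0 1;-7.2 -15.7 165 0 0 0 1;-7.2 -15.7 165 0 0 0 1;-7.2 -15.7 165 0 0 0 1'
python3 - <<'E'
from w import *
d=shot("w2")
E
```

```text
clock: 2.52
eef_pos: [492.9, -204.1, 67.2]
tool_rot: [3.141, -0.001, -0.19]
force: [0.1, 0.0, 0.6]
width: 85.2
2.525 [ 492.94090554 -204.13825238   67.24886404] [ 1.79976633e+02 -8.14225884e-02 -1.08591236e+01] [0.10437908 0.03330957 0.62400856] 85.19287684816724
```

View pics/w2.png

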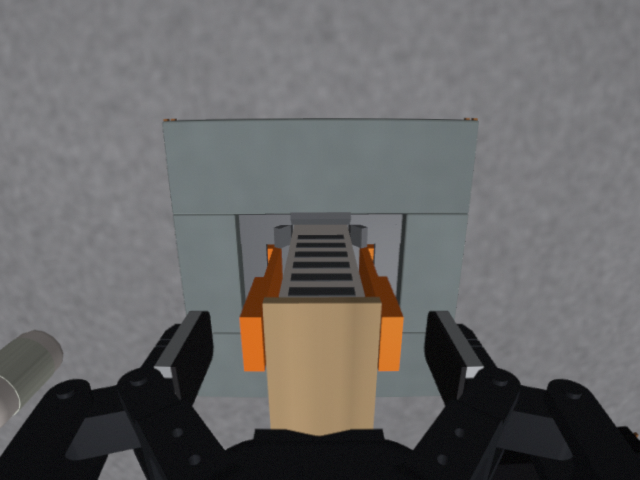

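```bash
python3 - <<'E'
from w import *
d=pickle.load(open("w2.pkl","rb"));P,m=cloud(d,d['hand_eye'])  # tool coords
im=d['image'].astype(int)
o=(im[...,0]>180)&(im[...,1]<150)&(im[...,2]<60)&m
mm=o.copy();mm[:318]=0;mm[372:]=0
for sl in(slice(235,268),slice(375,405)):
    k=np.zeros_like(o);k[:,sl]=1;q=P[k&mm]; print("tab",len(q),np.percentile(q,[1,50,99],axis=0).round(1).tolist())
for sl,e in((slice(150,218),0),(slice(422,490),0)):
    q=P[310:380,sl].reshape(-1,3);q=q[(q[:,2]>-60)]; q=q[q[:,2]<10]; q=q[abs(q[:,1])<75]
    print("fing",len(q),np.percentile(q,[1,50,99],axis=0).round(1).tolist())
row=im[345].sum(1);print([ (i,im[345,i].tolist()) for i in list(range(205,218))+list(range(420,432))])
Q=P[m];W,_=cloud(d,d['T']);q=W[110:420,160:480].reshape(-1,3);q=q[(q[:,2]>25)&(q[:,2]<31)];print(xyr(q))
q=W[mm];print(xyr(q))
E
```

```text
tab 1068 [[-12.9, -28.6, -23.8], [-1.0, -24.7, -22.6], [10.2, -21.0, -21.5]]
tab 1078 [[-13.2, 23.4, -23.9], [-0.8, 27.2, -22.6], [10.1, 31.1, -21.4]]
fing 3406 [[-10.5, -55.4, -57.2], [6.9, -43.2, -35.2], [11.5, -42.0, -14.6]]
fing 3463 [[-10.6, 42.5, -57.3], [6.9, 43.8, -35.6], [11.5, 56.1, -14.7]]
[(205, [12, 11, 15]), (206, [16, 14, 15]), (207, [10, 13, 15]), (208, [16, 16, 15]), (209, [13, 10, 12]), (210, [15, 13, 16]), (211, [14, 16, 16]), (212, [26, 26, 28]), (213, [67, 73, 75]), (214, [104, 111, 113]), (215, [114, 122, 124]), (216, [115, 124, 125]), (217, [114, 123, 125]), (420, [110, 118, 119]), (421, [109, 117, 119]), (422, [107, 116, 117]), (423, [94, 101, 102]), (424, [58, 62, 62]), (425, [20, 20, 21]), (426, [8, 7, 9]), (427, [12, 11, 11]), (428, [11, 9, 12]), (429, [12, 12, 11]), (430, [8, 9, 8]), (431, [9, 7, 7])]
(array([ 491.1, -205. ]), 150.7, 160.6, 79.1, array([26.9, 28.3, 29.7]))
(array([ 491.4, -205.2]), 60.0, 24.8, 78.85, array([88.8, 89.9, 90.9]))
```

```bash
python3 -m jog '-1.2 1 6 0 0 0 1;-1.2 1 12 0 0 0 1;-1.2 1 16.5 0 0 0 1;-1.2 1 16.5 0 0 0 1;-1.2 1 16.5 0 0 0 0.55;-1.2 1 16.5 0 0 0 0.55;-1.2 1 16.5 0 0 0 0.55'
python3 - <<'E'
from w import *
d=shot("w3")
E
```

```text
clock: 3.45
eef_pos: [491.3, -204.2, 49.9]
tool_rot: [3.142, -0.0, -0.189]
force: [-0.5, 0.3, 0.0]
width: 66.1
3.45 [ 491.25699588 -204.15562917   49.94188893] [ 1.79997475e+02 -1.42838579e-02 -1.08080476e+01] [-0.46511266  0.29684819  0.03106948] 66.08880649969349
```

View pics/w3.png

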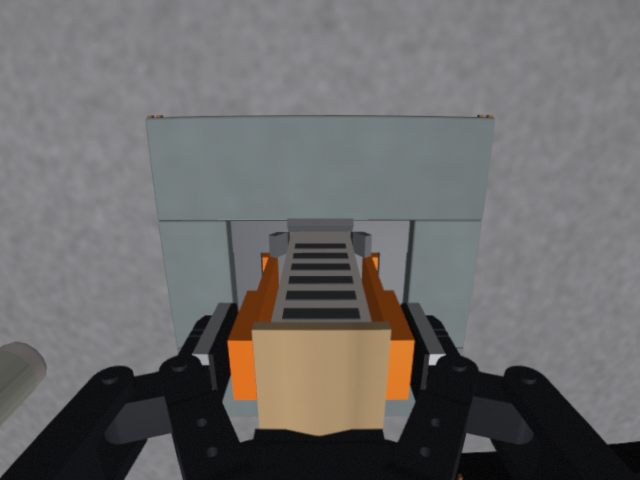

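```bash
python3 - <<'E'
from w import *
d=pickle.load(open("w3.pkl","rb"));P,m=cloud(d,d['hand_eye']);im=d['image'].astype(int)
o=(im[...,0]>180)&(im[...,1]<150)&(im[...,2]<60)&m
mm=o.copy();mm[:345]=0;mm[398:]=0
for sl in(slice(222,255),slice(388,418)):
    k=np.zeros_like(o);k[:,sl]=1;q=P[k&mm]; print("tab",len(q),np.percentile(q,[1,50,99],axis=0).round(1).tolist())
dark=(im.max(2)<40)
for sl in(slice(180,235),slice(405,465)):
    k=np.zeros_like(o);k[300:390,sl]=1;q=P[k&dark&(abs(P[...,1])<60)&(P[...,2]<5)]; print("fing",len(q),np.percentile(q,[1,50,99],axis=0).round(1).tolist())
im2=cv2.resize(d['image'][290:420,180:470,::-1],None,fx=2.7,fy=2.7,interpolation=2);cv2.imwrite('pics/w3c.png',im2)
E
```

```text
tab 1215 [[-10.8, -28.9, -41.1], [0.6, -25.1, -39.9], [10.6, -21.2, -38.8]]
tab 1165 [[-10.8, 23.4, -41.2], [0.5, 27.1, -40.0], [10.4, 30.8, -38.8]]
fing 2468 [[-9.4, -45.8, -62.0], [7.9, -33.7, -38.9], [13.1, -29.7, -13.4]]
fing 2377 [[-8.4, 30.2, -62.1], [10.1, 35.5, -44.2], [13.1, 46.3, -15.5]]
```

View pics/w3c.png

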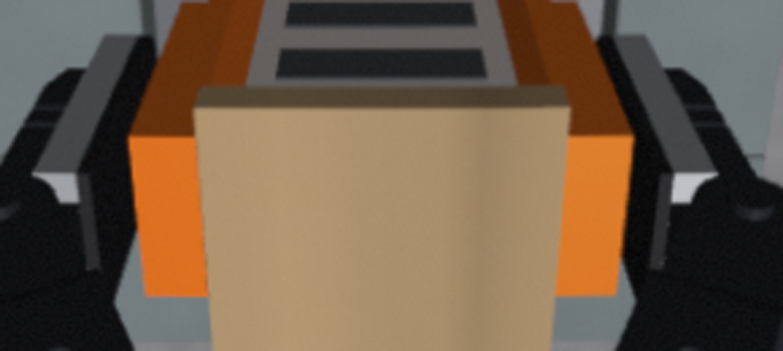

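```bash
python3 -m jog '0 0.7 0 0 0 0 0.55;0 0.7 0 0 0 0 0.35;0 0.7 0 0 0 0 0.35;0 0.7 0 0 0 0 0.28;0 0.7 0 0 0 0 0.28;0 0.7 0 0 0 0 0.28'
```

```text
clock: 4.25
eef_pos: [491.1, -204.8, 49.9]
tool_rot: [3.142, -0.0, -0.189]
force: [0.5, -0.5, 3.3]
width: 54.8
```

```bash
python3 -m jog '0 0 0 0 0 0 0.2;0 0 0 0 0 0 0.2;0 0 0 0 0 0 0.16;0 0 0 0 0 0 0.16;0 0 0 0 0 0 0.12;0 0 0 0 0 0 0.12;0 0 0 0 0 0 0.12'; python3 - <<'E'
from w import *
d=shot("w4")
E
```

```text
clock: 5.12
eef_pos: [491.1, -204.8, 49.8]
tool_rot: [3.142, -0.0, -0.189]
force: [0.3, -0.2, 3.5]
width: 48.1
5.125 [ 491.10451719 -204.81715261   49.8412782 ] [ 1.79998545e+02 -7.65283589e-03 -1.08034995e+01] [ 0.32584503 -0.15301672  3.4732876 ] 48.10776306362267
```

View pics/w4.png

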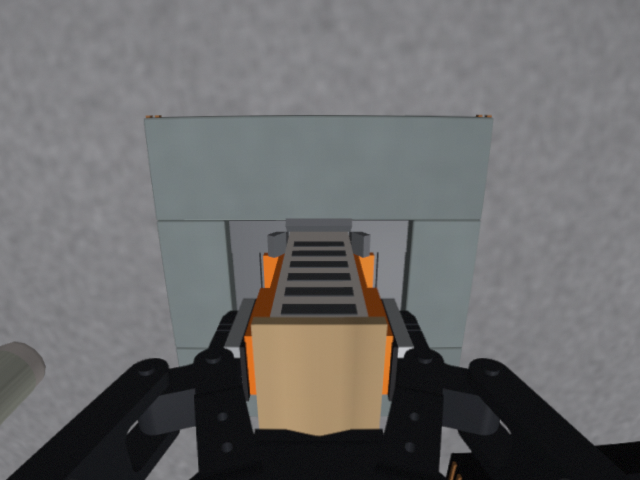

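```bash
python3 -m jog '0 0 0 0 0 0 0.07;0 0 0 0 0 0 0.07;0 0 0 0 0 0 0.0;0 0 0 0 0 0 0;0 0 0 0 0 0 -0.2;0 0 0 0 0 0 -0.2'
```

```text
clock: 5.92
eef_pos: [491.1, -204.9, 50.3]
tool_rot: [3.142, -0.0, -0.189]
force: [-1.8, -0.8, 9.0]
width: 39.6
```

```bash
python3 - <<'E'
from w import *
d=shot("w5")
E
```

```text
5.925 [ 491.08375399 -204.88582529   50.3351151 ] [ 1.79997128e+02 -1.81741847e-02 -1.08111107e+01] [-1.81819223 -0.77999993  8.96222496] 39.5734363886512
```

View pics/w5.png

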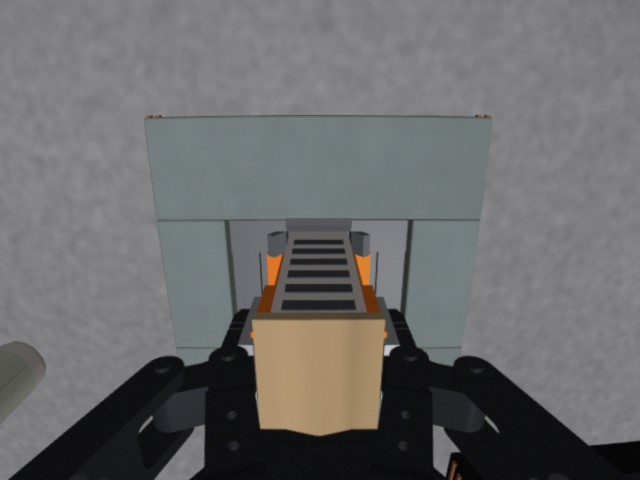

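```bash
python3 -m jog '0 0 0 0 0 0 0.0;0 0 0 0 0 0 0;0 0 0 0 0 0 0'
```

```text
clock: 6.35
eef_pos: [491.1, -204.9, 49.8]
tool_rot: [3.142, -0.0, -0.189]
force: [-0.3, -1.3, 4.5]
width: 42.7
```

```bash
python3 -m jog '0 0 -1 0 0 0 0;0 0 -2 0 0 0 0;0 0 -3 0 0 0 0;0 0 -4 0 0 0 0'
```

```text
clock: 6.85
eef_pos: [491.1, -204.8, 53.9]
tool_rot: [3.142, -0.0, -0.189]
force: [-0.6, -1.2, 2.3]
width: 42.6
```

Unlocked: the force falls as it rises. Continuing up.

```bash
python3 -m jog '0 0 -3 0 0 0 0;0 0 -8 0 0 0 0;0 0 -15 0 0 0 0;0 0 -25 0 0 0 0;0 0 -40 0 0 0 0;0 0 -60 0 0 0 0;0 0 -80 0 0 0 0;0 0 -95 0 0 0 0'
python3 - <<'E'
from w import *
d=shot("w6")
E
```

```text
clock: 7.85
eef_pos: [491.3, -204.8, 150.5]
tool_rot: [3.141, -0.001, -0.189]
force: [-0.4, 0.5, -1.7]
width: 42.7
7.85 [ 491.33667967 -204.84515074  150.45269323] [ 1.79992173e+02 -7.67807900e-02 -1.08037993e+01] [-0.36438325  0.50609884 -1.68673431] 42.69841105440428
```

View pics/w6.png

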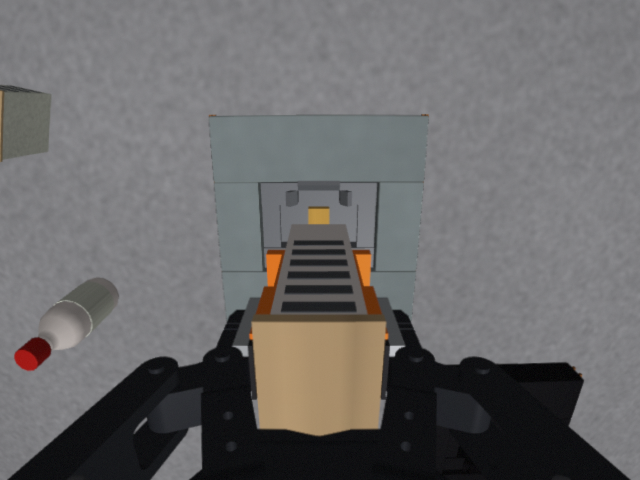

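```bash
python3 -m jog '0 0 -20 0 0 0 0;0 -15 -40 0 0 0 0;-1 -50 -50 0 0 -3 0;-2 -95 -50 0 0 -7 0;-3 -145 -50 0 0 -11 0;-4 -195 -50 0 0 -15 0;-4 -245 -50 0 0 -18 0;-5 -295 -50 0 0 -21 0'

```

```text
clock: 8.9
eef_pos: [541.4, 87.4, 198.8]
tool_rot: [3.141, 0.0, 0.179]
force: [0.9, -0.3, -1.9]
width: 42.7
```

```bash
python3 -m jog '0 -40 0 0 0 -4 0;-1 -80 0 0 0 -8 0;-2 -115 0 0 0 -10.9 0;-2.3 -135 0 0 0 -10.9 0;-2.3 -142 0 0 0 -10.9 0;-2.3 -142 0 0 0 -10.9 0;-2.3 -142 0 0 0 -10.9 0'
python3 - <<'E'
from w import *
d=shot("w7")
E
```

```text
clock: 9.78
eef_pos: [514.5, 223.4, 198.8]
tool_rot: [3.14, 0.0, 0.366]
force: [-0.3, 0.0, -1.2]
width: 42.7
9.775 [514.54902293 223.43286992 198.78143397] [1.79932789e+02 1.80950851e-02 2.09479201e+01] [-0.27589232  0.03708263 -1.23317159] 42.72953080473273
```

View pics/w7.png

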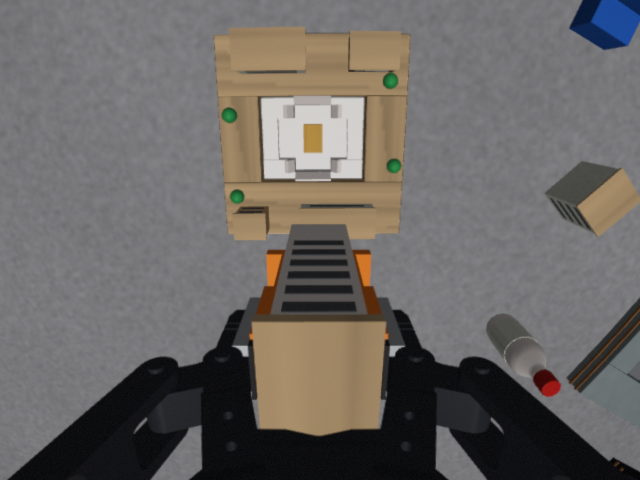

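```bash
python3 - <<'E'
from w import *
d=pickle.load(open("w7.pkl","rb"));P,m=cloud(d,d['T']);im=d['image'].astype(int)
print('table',np.median(P[m&(abs(P[...,2])<8)][:,2]))
k=np.zeros(m.shape,bool);k[30:245,205:415]=1
q=P[k&(P[...,2]>24)&(P[...,2]<31)&(im.max(2)-im.min(2)>25)];print("board",len(q),xyr(q))
w=k&(im.min(2)>150)&(im.max(2)-im.min(2)<30);w[:90]=0;w[190:]=0
n,l,st,c=cv2.connectedComponentsWithStats(w.astype(np.uint8));print(st[1:][st[1:,4]>60])
q=P[w];print("white",len(q),xyr(q));print(np.histogram(q[:,2],bins=np.arange(-4,42,2)))
y=k&(im[...,0]>150)&(im[...,2]<80)&(im[...,1]>100);y[:110]=0;y[165:]=0;y[:,:290]=0;y[:,335:]=0
q=P[y];print("pin",len(q),xyr(q))
Rt=np.array([[np.cos(.3656),-np.sin(.3656),0],[np.sin(.3656),np.cos(.3656),0],[0,0,1]])
for nm,(a,b,c_,e) in {"pocketflatR":(100,175,352,364),"L":(100,175,263,272),"ftop":(120,160,320,340),"leftlip":(105,175,276,300)}.items():
    q=P[a:b,c_:e].reshape(-1,3);print(nm,np.percentile(q@Rt,[2,50,98],axis=0).round(1).tolist())
Pt,_=cloud(d,d['hand_eye'])
q=Pt[340:425,265:375].reshape(-1,3);print("roof tool",np.percentile(q,[2,50,98],axis=0).round(1).tolist())
q=q[(q[:,2]<-40)];A=np.c_[q[:,:2],np.ones(len(q))];print("roofplane",np.linalg.lstsq(A,q[:,2],rcond=None)[0])
q=Pt[240:312,295:345].reshape(-1,3);A=np.c_[q[:,1:],np.ones(len(q))];print("front x=",np.linalg.lstsq(A,q[:,0],rcond=None)[0],np.median(q[:,0]))
np.set_printoptions(precision=1,suppress=True)
for r in(238,250,262,275,290): 
  print(r,[Pt[r,c] for c in (283,290,300,340,350,357)])
cv2.imwrite('pics/w7c.png',cv2.resize(d['image'][85:195,240:385,::-1],None,fx=5,fy=5,interpolation=2))
E
```

```text
table 0.3868748264758324
board 18827 (array([568.7, 249.6]), 160.2, 150.8, 20.89, array([26.6, 28.3, 29.8]))
[[ 261   96  103   82 6894]
 [ 296  179   35    2   70]]
white 6964 (array([568.7, 249.5]), 68.1, 85.6, 20.98, array([ 1. , 16. , 24.6]))
(array([   0,    0, 1013, 1951,   49,    0,    3,   10,   18,  438, 1947,
        869,  111,  293,  231,    6,    0,    0,    0,    0,    0,    0]), array([-4, -2,  0,  2,  4,  6,  8, 10, 12, 14, 16, 18, 20, 22, 24, 26, 28,
       30, 32, 34, 36, 38, 40]))
pin 446 (array([573.6, 251.8]), 32.5, 13.7, 21.01, array([ 8.9, 10.3, 11.8]))
pocketflatR [[591.7, -13.7, 10.2], [621.8, -8.1, 16.9], [650.6, -3.0, 19.1]]
L [[591.7, 63.6, 13.4], [621.9, 67.7, 16.9], [650.8, 72.7, 19.1]]
ftop [[602.5, 6.5, 0.9], [619.1, 15.2, 2.4], [635.2, 23.2, 12.2]]
leftlip [[591.6, 41.5, 0.9], [619.1, 51.0, 3.1], [646.7, 60.3, 24.3]]
roof tool [[-7.0, -15.1, -56.2], [8.4, -0.1, -55.1], [22.3, 15.2, -54.1]]
roofplane [-2.92652901e-01  1.11606040e-03 -5.30141829e+01]
front x= [ 3.01003538e-04 -6.33632323e-02  2.55414020e+01] 26.582068376873664
238 [array([-33.5, -34. , 1
[... 167 characters left out ...]
.2, -18.8,  42.9]), array([ 26.1, -12.2,   5.8]), array([26.9, -7.8,  3.6]), array([26.9,  8.7,  3.6]), array([26.1, 13.1,  5.7]), array([12.7, 19.9, 41.5])]
262 [array([ 26.2, -13.9,  -7.9]), array([ 26.7, -11.1,  -9. ]), array([26.7, -7.3, -9. ]), array([26.5,  8.1, -8.6]), array([26.4, 11.9, -8.4]), array([12.7, 18.3, 25.1])]
275 [array([ 26.3, -12.8, -20.2]), array([ 26.9, -10.2, -21.7]), array([ 26.8,  -6.7, -21.5]), array([ 26.6,   7.4, -21. ]), array([ 26.8,  10.9, -21.3]), array([ 25.9,  13.6, -19.4])]
290 [array([ 26. , -11.8, -31.6]), array([ 26.7,  -9.4, -32.9]), array([ 26.9,  -6.2, -33.4]), array([ 27. ,   6.7, -33.5]), array([ 26.5,  10. , -32.5]), array([ 26. ,  12.4, -31.5])]
```

View pics/w7c.png

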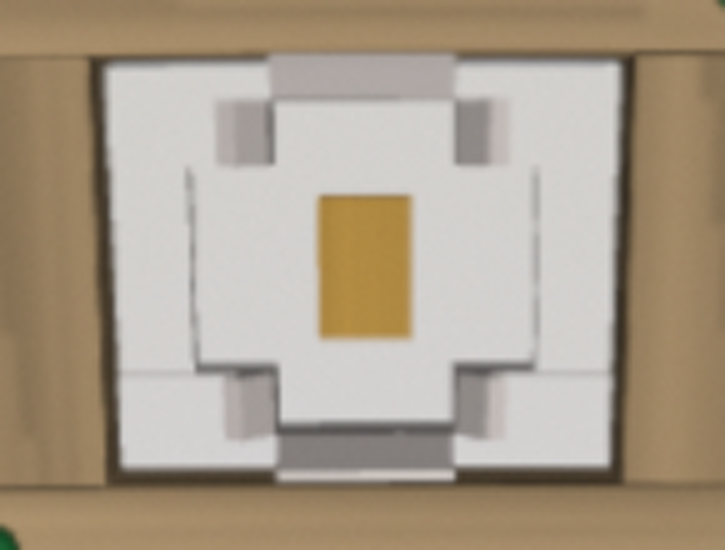

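```bash
python3 - <<'E'
from w import *
np.set_printoptions(precision=1,suppress=True)
d=pickle.load(open("w7.pkl","rb"));Pt,_=cloud(d,d['hand_eye']);im=d['image'].astype(int)
for r in(310,318,324,335,350,370,390,410): print(r,[Pt[r,c] for c in(262,300,340,376)])
for r in (330,345,360):
  wood=(im[r,:,0]-im[r,:,2]>25)&(im[r,:,1]-im[r,:,2]>15)&(Pt[r,:,2]<-40); c=np.where(wood[230:410])[0]+230; print(r,c.min(),c.max(),Pt[r,c.min()+1],Pt[r,c.max()-1])
for r in (229,240,255,270,285,300):
  g=(abs(Pt[r,:,0]-26.6)<1.5); c=np.where(g)[0]; c=c[(c>260)&(c<380)];print(r,c.min(),c.max(),Pt[r,c.min()],Pt[r,c.max()])
for r in range(220,232):print(r,Pt[r,320],Pt[r,310])
E
```

```text
310 [array([ 12.3, -21. , -20.5]), array([ 26.6,  -5.6, -45.8]), array([ 26.4,   6.1, -45.5]), array([ 11.7,  21.1, -19.6])]
318 [array([ 28.4, -15.6, -53.3]), array([ 28.4,  -5.2, -53.3]), array([ 28.7,   5.6, -53.8]), array([ 28.4,  15.4, -53.4])]
324 [array([ 27.6, -15.4, -55.1]), array([ 27.3,  -5.2, -54.6]), array([ 27.2,   5.6, -54.4]), array([ 27.3,  15.3, -54.7])]
335 [array([ 24. , -15.6, -54.9]), array([ 24.3,  -5.2, -55.2]), array([ 23.9,   5.6, -54.6]), array([ 23.9,  15.4, -54.7])]
350 [array([ 19.1, -15.9, -54.8]), array([ 18.6,  -5.4, -54. ]), array([ 19.6,   5.7, -55.4]), array([ 18.9,  15.7, -54.6])]
370 [array([ 12.2, -16.3, -54.6]), array([ 12.4,  -5.5, -54.7]), array([ 12.4,   5.9, -54.8]), array([ 13. ,  15.9, -55.7])]
390 [array([  5.5, -16.6, -55.1]), array([  6.1,  -5.5, -55.8]), array([  4.9,   6. , -54.4]), array([  5.6,  16.4, -55.3])]
410 [array([ -1.8, -17. , -55.4]), array([ -2.4,  -5.8, -54.6]), array([ -2.2,   6.2, -54.8]), array([ -2.3,  16.9, -54.9])]
330 252 384 [ 25.2 -18.1 -54.2] [ 26.2  17.  -55.8]
345 253 383 [ 21.4 -17.8 -55.7] [ 21.2  17.1 -55.5]
360 255 382 [ 15.7 -17.8 -54.7] [ 16.4  17.1 -55.7]
229 290 346 [ 26.1 -14.3  35.5] [25.9 13.5 36. ]
240 288 349 [ 26.  -14.   19.1] [26.2 13.6 18.2]
255 284 353 [ 26.1 -14.2   0. ] [26.5 13.7 -1.2]
270 281 356 [ 26.4 -13.9 -16.1] [ 26.3  13.6 -15.7]
285 277 360 [ 26.7 -14.  -29.2] [ 25.5  13.9 -26.8]
300 274 364 [ 26.5 -13.9 -39.4] [ 26.3  13.8 -39.1]
220 [ -1.9   1.1 150.2] [ -1.8  -6.9 149.7]
221 [ -2.7   1.1 150.2] [ -2.8  -7.  150.3]
222 [ -3.6   1.1 150.3] [ -4.   -7.  151.5]
223 [ -4.6   1.1 150.6] [ -4.6  -7.  150.6]
224 [26.2  0.6 43.9] [26.1 -4.5 44.1]
225 [26.1  0.6 42.5] [26.4 -4.5 41.4]
226 [26.1  0.6 40.7] [26.  -4.5 41. ]
227 [26.4  0.6 37.8] [26.2 -4.4 38.7]
228 [26.3  0.6 36.6] [26.5 -4.4 35.9]
229 [26.5  0.6 34.3] [26.2 -4.4 35. ]
230 [26.1  0.6 33.8] [26.5 -4.3 32.5]
231 [26.2  0.6 31.9] [26.5 -4.3 30.9]
```

```bash
python3 -m jog '25 -2 0 0 0 0 0;45 -4 0 0 0 0 0;59.6 -4.8 10 0 0 0 0;59.6 -4.8 40 0 0 0 0;59.6 -4.8 70 0 0 0 0;59.6 -4.8 95 0 0 0 0;59.6 -4.8 109 0 0 0 0;59.6 -4.8 109 0 0 0 0'
python3 -m jog '0 0 0 0 0 0 0;0 0 0 0 0 0 0'
python3 - <<'E'
from w import *
d=shot("w8")
E
```

```text
clock: 10.82
eef_pos: [567.3, 250.5, 88.7]
tool_rot: [3.141, 0.002, 0.368]
force: [0.7, -0.2, -0.7]
width: 43.2
clock: 11.08
eef_pos: [568.7, 251.5, 90.9]
tool_rot: [-3.141, -0.002, 0.368]
force: [0.9, -0.4, -0.8]
width: 42.6
11.075 [568.69020555 251.51953244  90.94248978] [-1.79992240e+02 -1.20684678e-01  2.10915368e+01] [ 0.92219435 -0.40085665 -0.81281199] 42.62934700759974
```

View pics/w8.png

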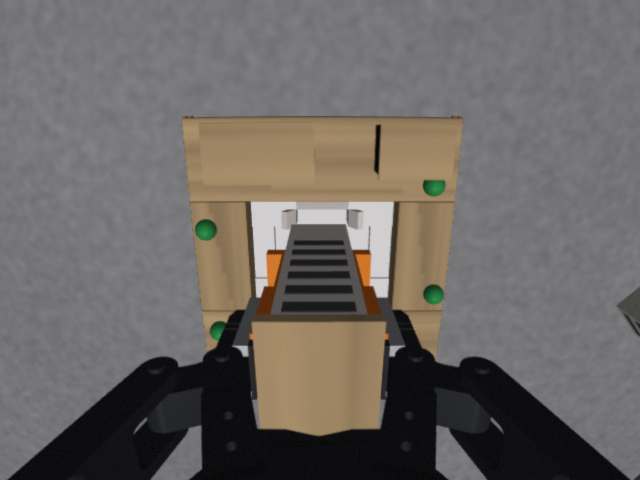

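```bash
cat > meas.py <<'E'
from w import *
def go(d):
    Pt,_=cloud(d,d['hand_eye']);P,_=cloud(d,d['T']);im=d['image'].astype(int);z=P[...,2]
    b=(z>24)&(z<32)&(Pt[...,1]>-90)&(Pt[...,1]<90)&(im[...,0]-im[...,2]>25); b[330:]=0
    f=Pt[b]; print("far edge x",np.percentile(f[:,0],[99.5,99.9]))
    for r in (215,240,260,280,300,320):
        c=np.where(b[r])[0]; 
        if len(c)<5: continue
        g=np.where(np.diff(c)>30)[0]
        print(r,Pt[r,c[0]],Pt[r,c[-1]],'cy',(Pt[r,c[0],1]+Pt[r,c[-1],1])/2, 'pocket', (Pt[r,c[g[0]],1],Pt[r,c[g[0]+1],1]) if len(g) else '')
    c=f[(f[:,1]>-36)&(f[:,1]<36)]; print("pocket far wood edge x",np.percentile(c[:,0],[.2,1,5]))
    e=b.copy(); ys=[]
    for r in range(120,325):
        c=np.where(b[r])[0]
        if len(c)>5: ys.append((Pt[r,c[0],0],Pt[r,c[0],1],Pt[r,c[-1],1]))
    ys=np.array(ys);ys=ys[(ys[:,1]<-60)&(ys[:,2]>60)];A=np.c_[ys[:,0],np.ones(len(ys))]
    for j in(1,2): print("edge y = a*x+b",np.linalg.lstsq(A,ys[:,j],rcond=None)[0])
E
python3 - <<'E'
from meas import *
np.set_printoptions(precision=3,suppress=True)
go(pickle.load(open("w8.pkl","rb")))
d=shot("w9");go(d)
E
```

```text
far edge x [79.048 79.182]
215 [ 25.716 -73.167  64.089] [25.703 76.311 63.792] cy 1.57180593122105 pocket (np.float64(-41.246463077992864), np.float64(45.26879669284448))
240 [ 11.158 -72.422  62.401] [10.908 75.854 62.806] cy 1.715857739742134 pocket (np.float64(-41.25256186153846), np.float64(45.23170535067354))
260 [ -1.016 -72.294  61.594] [-1.37  75.823 62.159] cy 1.7643698699360968 pocket (np.float64(-41.256327891872544), np.float64(45.110295316501016))
280 [-14.719 -72.462  63.254] [-14.296  76.031  62.035] cy 1.7845660002594173 pocket (np.float64(-41.38758348206765), np.float64(45.237824834196))
300 [-27.659 -72.28   62.074] [-28.209  75.996  62.809] cy 1.8577791894533888 pocket (np.float64(-43.254716441926035), np.float64(44.843540905992356))
320 [-42.734 -73.146  63.735] [-42.509  76.439  63.066] cy 1.6462769732113642 pocket (np.float64(-57.36635956257801), np.float64(57.048152336761476))
pocket far wood edge x [33.1   34.467 35.696]
edge y = a*x+b [  0.001 -72.565]
edge y = a*x+b [ 0.021 75.057]
11.125 [568.585 251.477  90.857] [-179.994   -0.109   21.094] [-0.036 -0.526 
[... 350 characters left out ...]
 [ -1.519 -72.733  62.84 ] [-0.86  75.354 60.897] cy 1.310714477061751 pocket (np.float64(-41.27122271774221), np.float64(44.802042306407905))
280 [-14.155 -71.429  62.053] [-13.902  75.717  61.192] cy 2.14400917956457 pocket (np.float64(-41.397097067733526), np.float64(44.94087092759201))
300 [-27.563 -72.217  61.894] [-28.406  76.133  63.178] cy 1.9578900737847604 pocket (np.float64(-43.213302017152365), np.float64(44.50092368434464))
320 [-42.303 -72.893  63.018] [-42.549  76.463  63.132] cy 1.784979007206772 pocket (np.float64(-57.745035281254175), np.float64(57.014028874292926))
pocket far wood edge x [34.371 34.55  35.799]
edge y = a*x+b [ -0.    -72.535]
edge y = a*x+b [ 0.024 74.975]
```

```bash
python3 -m jog '-1 2 5 0 0 0 0;-1 2 12 0 0 0 0;-1 2 18 0 0 0 0;-1 2 18 0 0 0 0;-1 2 18 0 0 0 0'
python3 - <<'E'
from meas import *
np.set_printoptions(precision=3,suppress=True)
d=shot("w10");go(d)
E
```

```text
clock: 11.8
eef_pos: [567.8, 249.0, 71.7]
tool_rot: [3.142, -0.0, 0.368]
force: [-0.2, -0.3, -2.4]
width: 42.9
11.8 [567.777 249.016  71.737] [180.     -0.     21.092] [-0.235 -0.303 -2.405] 42.862629646470126
far edge x [81.058 81.13 ]
215 [ 31.33  -74.318  43.397] [31.271 73.972 43.228] cy -0.17258545550387083 pocket (np.float64(-43.31211952897734), np.float64(42.59616328357503))
240 [ 17.748 -74.273  43.176] [17.64  73.979 43.171] cy -0.1467282504499252 pocket (np.float64(-42.98688664260303), np.float64(42.942081319350876))
260 [  6.629 -74.333  42.582] [ 5.906 74.084 44.097] cy -0.12469597569147339 pocket (np.float64(-43.39103129033664), np.float64(43.17972518641419))
280 [ -5.639 -74.558  43.679] [-6.182 74.608 44.589] cy 0.024789014383436836 pocket (np.float64(-43.21848694790487), np.float64(42.73318045880371))
300 [-18.011 -74.424  43.802] [-17.653  73.741  42.903] cy -0.34188150146518126 pocket (np.float64(-43.47666593883721), np.float64(42.96338036975663))
320 [-30.645 -74.136  43.451] [-30.451  74.164  42.907] cy 0.01388341090872558 pocket (np.float64(-52.23952009624793), np.float64(51.672327013972776))
pocket far wood edge x [12.032 12.487 37.175]
edge y = a*x+b [ -0.001 -74.429]
edge y = a*x+b [ 0.026 72.94 ]
```

```bash
python3 -m jog '0.7 0 2 0 0 0 0;0.7 0 4 0 0 0 0;0.7 0 6 0 0 0 0;0.7 0 8 0 0 0 0;0.7 0 8 0 0 0 0'; python3 -m jog '0 0 2 0 0 0 0;0 0 4 0 0 0 0;0 0 6 0 0 0 0;0 0 8 0 0 0 0;0 0 8 0 0 0 0'
```

```text
clock: 12.48
eef_pos: [568.2, 249.2, 63.6]
tool_rot: [3.142, 0.0, 0.368]
force: [-0.1, -0.7, -0.7]
width: 42.4
clock: 13.1
eef_pos: [568.2, 249.2, 55.6]
tool_rot: [3.142, 0.0, 0.368]
force: [-0.5, 0.3, -1.0]
width: 42.6
```

```bash
python3 -m jog '0 0 1 0 0 0 0;0 0 2 0 0 0 0;0 0 3 0 0 0 0;0 0 3 0 0 0 0'; python3 -m jog '0 0 1 0 0 0 0;0 0 2 0 0 0 0;0 0 3 0 0 0 0;0 0 3 0 0 0 0'; python3 -m jog '0 0 1 0 0 0 0;0 0 2 0 0 0 0;0 0 2 0 0 0 0'
```

```text
clock: 13.6
eef_pos: [568.5, 249.3, 53.1]
tool_rot: [-3.142, -0.0, 0.368]
force: [-1.3, 0.4, 2.0]
width: 43.0
clock: 14.1
eef_pos: [568.5, 249.3, 49.8]
tool_rot: [-3.142, -0.0, 0.368]
force: [0.2, -0.7, 2.4]
width: 42.9
clock: 14.48
eef_pos: [568.5, 249.3, 47.8]
tool_rot: [-3.142, -0.0, 0.368]
force: [0.7, -0.4, 2.7]
width: 42.6
```

```bash
python3 -m jog '0 0 0.5 0 0 0 0;0 0 1 0 0 0 0;0 0 1 0 0 0 0';python3 -m jog '0 0 0.5 0 0 0 0;0 0 0.5 0 0 0 0'; python3 -m jog '0 0 0.5 0 0 0 0;0 0 0.5 0 0 0 0'
```

```text
clock: 14.85
eef_pos: [568.5, 249.3, 46.8]
tool_rot: [-3.142, -0.0, 0.368]
force: [-0.8, 0.1, 4.0]
width: 42.9
clock: 15.1
eef_pos: [568.5, 249.3, 46.3]
tool_rot: [3.142, -0.0, 0.368]
force: [-0.4, -0.0, 3.8]
width: 42.7
clock: 15.35
eef_pos: [568.5, 249.3, 46.3]
tool_rot: [-3.142, -0.0, 0.368]
force: [-1.4, -0.1, 7.4]
width: 42.7
```

```bash
python3 -m jog '0 0 0.4 0 0 0 0;0 0 0.4 0 0 0 0'
```

```text
clock: 15.6
eef_pos: [568.5, 249.3, 46.2]
tool_rot: [-3.142, -0.0, 0.368]
force: [-1.4, -0.3, 8.7]
width: 43.0
```

```bash
python3 -m jog '0 0 0.2 0 0 0 0.1;0 0 0.4 0 0 0 0.16;0 0 0.8 0 0 0 0.22;0 0 1.2 0 0 0 0.28;0 0 1.2 0 0 0 0.28'
```

```text
clock: 16.23
eef_pos: [568.4, 249.2, 44.1]
tool_rot: [3.142, -0.0, 0.368]
force: [0.5, -0.3, 3.3]
width: 54.6
```

```bash
python3 -m jog '0 0 0 0 0 0 0.4;0 0 0 0 0 0 0.55;0 0 0 0 0 0 0.55;0 0 0 0 0 0 0.8;0 0 0 0 0 0 1;0 0 0 0 0 0 1;0 0 0 0 0 0 1'
python3 - <<'E'
from w import *
d=shot("w11")
Pt,_=cloud(d,d['hand_eye']);P,_=cloud(d,d['T']);im=d['image'].astype(int)
q=P[330:420,270:370].reshape(-1,3);print("roof z",np.percentile(q[:,2],[5,50,95]))
E
```

```text
clock: 17.1
eef_pos: [568.4, 249.2, 44.2]
tool_rot: [3.142, -0.0, 0.368]
force: [0.0, -0.2, 0.1]
width: 85.1
17.1 [568.41596019 249.21528256  44.2412425 ] [ 1.79998009e+02 -4.57359379e-03  2.10909563e+01] [ 0.03645204 -0.19212086  0.10835127] 85.08759741865569
roof z [102.60693778 103.42221402 104.29095172]
```

View pics/w11.png

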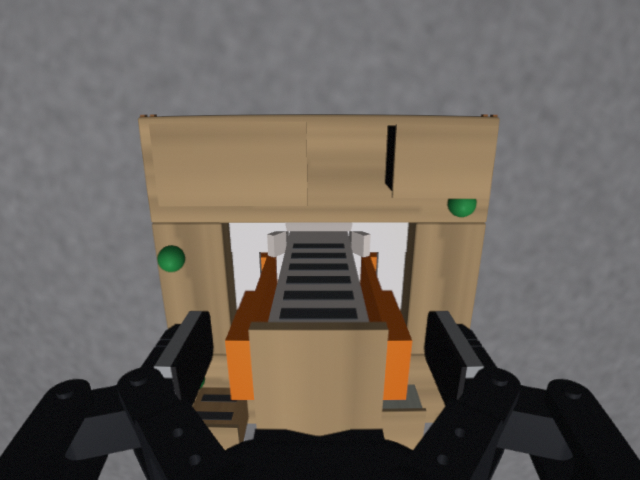

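```bash
python3 -m jog '0 0 -10 0 0 0 1;0 0 -40 0 0 0 1;0 0 -80 0 0 0 1;0 0 -120 0 0 0 1;0 0 -155 0 0 0 1;-30 0 -180 0 0 0 1;-60 0 -180 0 0 0 1;-60 0 -180 0 0 0 1'
python3 -m jog '0 0 0 0 0 0 1;0 0 0 0 0 0 1'
python3 - <<'E'
from w import *
np.set_printoptions(precision=1,suppress=True)
d=shot("w12");P,m=cloud(d,d['T']);im=d['image'].astype(int)
o=(im[...,0]>180)&(im[...,1]<150)&(im[...,2]<60)&m
q=P[o&(P[...,2]>70)];print("tabs",len(q),xyr(q))
q=P[(P[...,2]>98)&(P[...,2]<110)&m&(np.hypot(P[...,0]-568.7,P[...,1]-249.5)<45)];print("roof",len(q),xyr(q))
q=P[(P[...,2]>25)&(P[...,2]<31)&m&(np.hypot(P[...,0]-568.7,P[...,1]-249.5)<130)];print("board",len(q),xyr(q))
E
```

```text
clock: 18.15
eef_pos: [510.7, 227.0, 225.5]
tool_rot: [-3.142, 0.0, 0.368]
force: [-0.6, -0.2, -0.8]
width: 85.8
clock: 18.4
eef_pos: [513.2, 227.9, 224.2]
tool_rot: [3.142, -0.001, 0.368]
force: [0.0, 0.3, -0.5]
width: 85.7
18.4 [513.2 227.9 224.2] [180.   -0.   21.1] [ 0.   0.3 -0.5] 85.70191597377928
tabs 593 (array([568.5, 249.4]), 22.5, 58.8, 21.05, array([82.9, 84.4, 85.7]))
roof 4403 (array([568.5, 249.4]), 56.3, 36.3, 21.02, array([101.9, 103.3, 104.8]))
board 15906 (array([568.9, 249.5]), 159.5, 150.7, 21.02, array([26.6, 28.3, 29.9]))
```

View pics/w12.png

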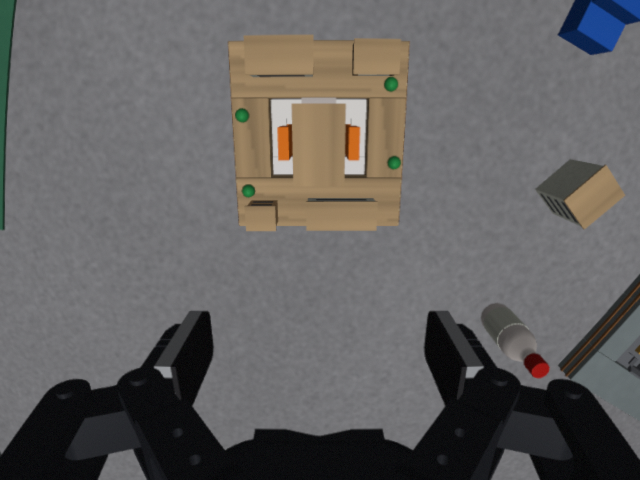

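The tower stands centred and upright in the plot at columns 278–360, rows 100–185. Both tabs are out to about 59–60 mm, the roof is at 103 mm, and the gripper is clear. Handing in.

```bash
python3 -c "
from cell import ctrl
print(ctrl.finish_job())"
```

```text
the job is handed in; nothing more can be done
None
```

I pinched the tower's tabs in and lifted it out of the grey trial base. I then pressed it home in the model board's plot and released it; my last checks show it locked there. The job was handed in at about 18.4 s, and no verdict is reported.

**What I did**
- **Freeing it:** with the gripper centred to within 1 mm, I closed it in steps until both tabs were in. The tower lifted freely with only a few newtons at the wrist, 9 N at most in the readings between moves.
- **Seating it:** the plot measured about 5.5 mm lower than nominal. I felt the hard floor where expected, at a wrist force of 8.7 N. I then opened the fingers while following slightly down, so the tower would not be dragged up.

**Last checks**

| Check | Result |
|---|---|
| Roof height | 103.3 mm, about 2 mm above its on-floor height, which fits the tower being held up against the lips |
| Width over the tabs | 58.8 mm (60 mm is fully out) |
| Tower centre | within 0.5 mm of the board centre |
| Direction | 21.02° for both tower and board |
| Gripper | open and clear, wrist force near zero |
| Loose things | the arm stayed clear of them; the glue, study model and blue model look undisturbed in the last picture, but I did not measure their positions |

**Disagreement:** under the full squeeze the measured opening went down to 39.6 mm, below the 46 mm stated for fully pinched tabs. I took this as flex in the fingers or the tab stops, and backed off to 42.7 mm for the carry. I could not read the tab and plunger joints directly, so the locked state is inferred from the camera.

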